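Rack the press dies in order of size

TASK

Put the four black press dies back on their wooden rack in order of size, one centred on each cork seat and standing boss up as it does now: the smallest on the seat next to the brass post, then growing along the row to the largest at the other end.

Things in the scene. Friction and masses are not known exactly. Their poses are not given: they have to be found in the camera images.
- rack: low fixed oak-coloured wooden rack, 68 x 272 mm, top 14 mm above the bench, with a row of four round cork seats 62 mm apart and one upright brass post (15 mm foot, 22 mm tall) at one end. Origin: centre of the underside; z up, y along the row, pointing to the end with the post (post at y = +122 mm; seats at y = +80, +18, -44, -106 mm, all at x = 0). It may stand turned any way round.
- seat_1: the cork seat nearest the brass post: a fixed flat disc, 50 mm across, 2 mm thick, on the rack. Origin: centre of its underside, 14 mm above the bench, so a die stands 16 mm above the bench; axes as the rack's.
- seat_2: the cork seat second from the post: a fixed flat disc, 50 mm across, 2 mm thick, on the rack. Origin: centre of its underside, 14 mm above the bench, so a die stands 16 mm above the bench; axes as the rack's.
- seat_3: the cork seat third from the post: a fixed flat disc, 50 mm across, 2 mm thick, on the rack. Origin: centre of its underside, 14 mm above the bench, so a die stands 16 mm above the bench; axes as the rack's.
- seat_4: the cork seat farthest from the post: a fixed flat disc, 50 mm across, 2 mm thick, on the rack. Origin: centre of its underside, 14 mm above the bench, so a die stands 16 mm above the bench; axes as the rack's.
- die_24: round black plastic press die, 24 mm across and 26 mm tall in all: the lower 20 mm has the full diameter, above it stands a 6 mm boss 18 mm across with a brass threaded insert in the top. Loose, stands on the bench boss up. Origin: centre of its underside, z up along its axis. The other dies are 32, 40, 48 mm across and equally tall.
- die_32: round black plastic press die, 32 mm across and 26 mm tall in all: the lower 20 mm has the full diameter, above it stands a 6 mm boss 26 mm across with a brass threaded insert in the top. Loose, stands on the bench boss up. Origin: centre of its underside, z up along its axis. The other dies are 24, 40, 48 mm across and equally tall.
- die_40: round black plastic press die, 40 mm across and 26 mm tall in all: the lower 20 mm has the full diameter, above it stands a 6 mm boss 34 mm across with a brass threaded insert in the top. Loose, stands on the bench boss up. Origin: centre of its underside, z up along its axis. The other dies are 24, 32, 48 mm across and equally tall.
- die_48: round black plastic press die, 48 mm across and 26 mm tall in all: the lower 20 mm has the full diameter, above it stands a 6 mm boss 42 mm across with a brass threaded insert in the top. Loose, stands on the bench boss up. Origin: centre of its underside, z up along its axis. The other dies are 24, 32, 40 mm across and equally tall.

How it is judged (in metres and radians):
At the end, for the whole second after the job is handed in: Each die stands upright (within 0.1 rad) and at rest on its own cork seat, its axis within 10 mm of the seat's centre: 24 mm die on the seat next to the brass post, then 32, 40 and 48 mm in order away from it (horizontal distance between die_24 and seat_1 below 0.01 m and z of die_24 in the frame of seat_1 between -0.001 and 0.006 m and angle between each of die_24, die_32, die_40, die_48's own z axis and vertical below 0.1 rad and linear speed of each of die_24, die_32, die_40, die_48 below 0.02 m/s and horizontal distance between die_32 and seat_2 below 0.01 m and z of die_32 in the frame of seat_2 between -0.001 and 0.006 m and horizontal distance between die_40 and seat_3 below 0.01 m and z of die_40 in the frame of seat_3 between -0.001 and 0.006 m and horizontal distance between die_48 and seat_4 below 0.01 m and z of die_48 in the frame of seat_4 between -0.001 and 0.006 m); the robot touches nothing.
It also fails if it takes over 88 s, if anything falls off the work surface, if the arm or the gripper's body presses on something with over 40 N, if the wrist force passes 120 N, or if a joint passes its speed limit or range.

ROBOT

A 6-joint arm with a two-finger parallel gripper is mounted at the origin on a cart in front of the work surface, level with it; the furniture and walls round the work are solid. World frame = base frame: x ahead of the robot, y to its left, z up, the work surface at z = 0. Lengths are in mm, angles in rad, forces in N, time in s.
With the tool pointing down it reaches from about 350 to 975 mm from the base axis. Payload 7.1 kg.
Tool frame: the origin (TCP) lies midway between the tips of the shut fingers; the grasp point (between the pads) lies 19 mm behind it (ctrl.grip_depth is the distance from the TCP to the grasp point, in mm); z points along the fingers, y is the line along which they close (so a half turn about z gives the same grasp; the last joint's range is limited). The gripper opens to 88 mm and grips with 3 to 60 N. Pads are 20 mm wide; open, the fingers measure 115 mm over their backs; the gripper's body (75 mm by 178 mm) begins 61 mm behind the grasp point.
Start: joints at [-1.311, 0.423, 1.63, -0, 1.089, -0.019], TCP at [172.02, -600.844, 222.675] pointing down, gripper open.
Joint ranges: [-3, 3], [-0.9, 2.11], [0.09, 2.58], [-1.31, 4.45], [0.11, 2.69], [-2.54, 2.54]. Speed limits (rad/s): [2.39, 2.39, 3.01, 3.14, 3.14, 3.14].

INTERFACE

Orientations are given as a rotation vector (axis times angle).
In Python, from workcell import ctrl, cams gives the robot as it stands.
- The arm moves only by the tool move_arm, never from a script. Its argument "steps" is a list of rows, each a list of 3 entries, a list of its own where there are three numbers: the shift along the tool's x, y, z in units of 25 mm (1.0 is 25 mm), then the turn about the tool's z in units of 5 degrees (1.0 is 5 degrees), then the closure, from 0 (fully open) to 1 (shut). A call has 1 to 20 rows; each row shifts and turns the commanded pose from where the row before left it, along the tool's axes as they then stand; what a row does not reach is not made up. A row lasts 1/12 s, in which the tool goes at most 41.7 mm and 7.16 degrees, less where a joint would pass 70% of its speed; a pose out of reach is approached as far as the arm can. A call is refused whole if a number of a shift passes 1 or a number of a turn 1, either way. A call with a gripper value outside its range is refused whole. The fingers move at their own pace and stop on an object; the grip force is fixed at half the most. Time passes only in rows, so rows that do not move let the fingers close. It gives the time, the measured TCP pose, the force, the opening and the grip force at its end, in the units of the state.
- ctrl.get_obs(): the state, without advancing time (a new reading comes with each control period).
- cams.get_image(name): name is "scene" or "top" or "wrist"; returns a dict with "image" (384x512x3 uint8, red, green, blue), "camera_matrix" (3x3 intrinsics, pixels), "xyz" and "rotation" of the camera in the world; the wrist camera has in their place "mount" (4x4, takes a point from camera to tool coordinates, whose origin is the TCP and whose axes are the flange's). Camera axes: x right, y down, z forward; pixel columns grow to the right and rows downward; lengths in mm; the calibration is good to about 2 mm. A picture is of the moment at which its call begins: read the wrist's pose just before it. There is no depth.
- ctrl.close_job(): hands the job in; it is judged then, once.
Trained networks look in the newest picture that a camera, given by its name, has taken for a name from the list of things; names that differ only in an ending like _2 or _b are one class to them, and where a whole thing is asked for, a point or a joint stands for the part that bears it (a point fixed in the world has none). Each returns a list of dicts, best first, with "p" (0 to 1); they miss things now and then, are a little off and sometimes report something else, mostly with a low value. They report only what shows in the picture. A call takes as long as a camera call.
- cams.boxes_of(camera, thing): "rect" ([centre column, centre row, width, height] in pixels, round what is visible of it).
- cams.cut_out(camera, thing): "pixels" (384x512 bool, what is visible of it) and "rect" ([centre column, centre row, width, height] in pixels, round what is visible of it).
The state is a dict: "t": time; "qpos": joint angles; "qvel": joint speeds; "joint_torque": joint torques, N m; "ee_pos": TCP position; "orientation": TCP orientation; "ft_force": force on the tool from outside, world axes, zero at the start; "moment": the same for the moment, N m; "width": finger opening in mm; "grasp_force": force on a finger pad.
Only numpy, scipy, OpenCV 4.12 (cv2) and the standard library are available. Lean on these libraries where they do the work, as an engineer would, in place of code of your own. Each camera call takes 0.05 s, during which the arm holds its last target. There are 200 camera calls.

## Working session

There is one attempt and no reset: what is moved stays moved. The work goes in short steps, Python scripts to look and compute and a tool call to move; the robot and the scene stay as the last step left them, time stands still between calls to the robot, and variables do not carry over. Pictures are saved under pics/ and viewed, at most 14 in all, crops included, and the job is handed in when it is done.

Besides the shell and the picture viewer there is one more tool, called after "Call:" as name(argument=value, ...) on one line, values as JSON. move_arm: Moves the arm, as the interface text tells. Its arguments: {"type":"object","properties":{"steps":{"type":"array"}},"required":["steps"]}

```bash
mkdir -p pics; ls; python3 - <<'E'
from workcell import ctrl,cams
import cv2,numpy as np
o=ctrl.get_obs();print(o['t'],o['ee_pos'],o['orientation'],o['width'],ctrl.grip_depth)
for n in("top","scene"):
    d=cams.get_image(n);cv2.imwrite(f"pics/{n}0.png",d["image"][...,::-1])
    print(n,d["camera_matrix"].tolist(),d["xyz"],np.round(d["rotation"],4).tolist())
    for t in("rack","seat_1","die_24","die_32","die_40","die_48"):
        print(t,[(round(b["p"],2),np.round(b["rect"],1).tolist()) for b in cams.boxes_of(n,t)])
E
```

```text
pics
0.0 [ 171.88197521 -600.34673407  221.91717391] [-3.10968382e+00 -4.36304914e-01  2.86467366e-04] 87.96638795097036 18.700000000000003
top [[415.5650687030771, 0.0, 256.0404192053629], [0.0, 415.5650687030771, 191.61103978249906], [0.0, 0.0, 1.0]] [ 299.8802637   -41.29969185 1214.13895217] [-2.1386, 2.1207, -0.2063]
rack [(0.63, [158.4, 192.9, 35.5, 94.3])]
seat_1 [(0.61, [162.9, 175.4, 19.1, 12.9]), (0.6, [158.1, 219.0, 17.5, 19.0]), (0.52, [159.2, 196.9, 17.3, 16.8]), (0.52, [165.7, 155.4, 14.3, 13.7])]
die_24 [(0.66, [334.6, 179.0, 13.2, 9.6]), (0.66, [367.0, 177.1, 12.8, 14.9]), (0.61, [252.1, 175.4, 17.1, 15.6]), (0.44, [304.9, 222.8, 7.3, 9.7]), (0.33, [165.5, 154.7, 18.0, 16.0])]
die_32 [(0.66, [334.6, 179.0, 13.2, 9.6]), (0.66, [367.0, 177.1, 12.8, 14.9]), (0.61, [252.1, 175.4, 17.1, 15.6]), (0.44, [304.9, 222.8, 7.3, 9.7]), (0.33, [165.5, 154.7, 18.0, 16.0])]
die_40 [(0.66, [334.6, 179.0, 13.2, 9.6]), (0.66, [367.0, 177.1, 12.8, 14.9]), (0.61, [252.1, 175.4, 17.1, 15.6]), (0.44, [304.9, 222.8, 7.3, 9.7]), (0.33, [165.5, 154.7, 18.0, 16.0])]
die_48 [(0.66, [334.6, 179.0
[... 439 characters left out ...]
6.4, 143.2, 16.5, 8.8]), (0.61, [168.9, 163.9, 19.0, 15.1]), (0.45, [188.8, 155.4, 17.8, 15.6])]
die_24 [(0.64, [321.5, 273.0, 14.8, 24.4]), (0.6, [265.5, 205.1, 22.7, 20.4]), (0.55, [357.8, 309.6, 16.5, 21.6]), (0.42, [253.3, 273.3, 12.2, 11.4])]
die_32 [(0.64, [321.5, 273.0, 14.8, 24.4]), (0.6, [265.5, 205.1, 22.7, 20.4]), (0.55, [357.8, 309.6, 16.5, 21.6]), (0.42, [253.3, 273.3, 12.2, 11.4])]
die_40 [(0.64, [321.5, 273.0, 14.8, 24.4]), (0.6, [265.5, 205.1, 22.7, 20.4]), (0.55, [357.8, 309.6, 16.5, 21.6]), (0.42, [253.3, 273.3, 12.2, 11.4])]
die_48 [(0.64, [321.5, 273.0, 14.8, 24.4]), (0.6, [265.5, 205.1, 22.7, 20.4]), (0.55, [357.8, 309.6, 16.5, 21.6]), (0.42, [253.3, 273.3, 12.2, 11.4])]
```

```bash
python3 - <<'E'
import cv2
i=cv2.imread("pics/top0.png")[130:250,120:400]
cv2.imwrite("pics/topc.png",cv2.resize(i,None,fx=2.8,fy=2.8,interpolation=cv2.INTER_CUBIC))
E
```

```text
(no output)
```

View pics/topc.png

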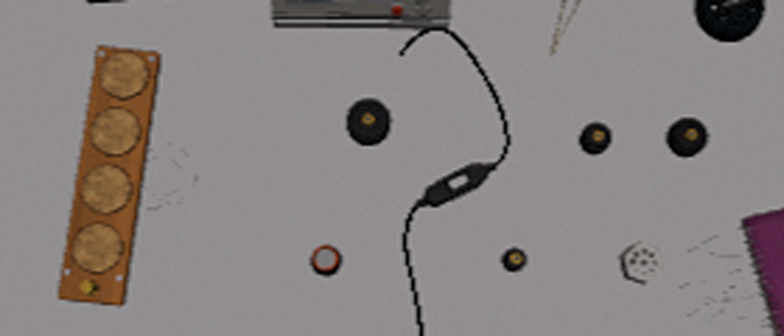

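View pics/scene0.png

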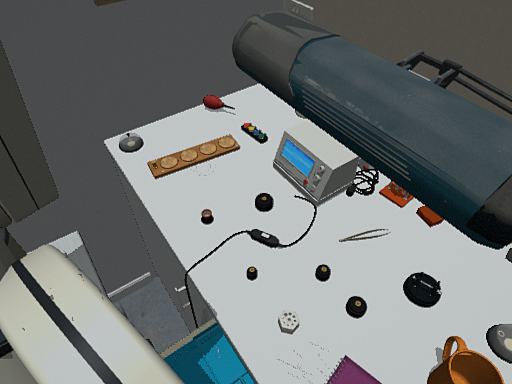

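The top view shows the rack at left, turned so the post is at its lower end, near px (151,232). The dies are at about: 48 at (252,173), 32 at (332,179), 40 at (365,179) and 24 at (304,222). The scene view agrees. Next I'll turn these into world positions.

```bash
cat > h.py <<'E'
from workcell import ctrl,cams
import cv2,numpy as np
from scipy.spatial.transform import Rotation as R
def rot(r):
    r=np.array(r);return r if r.shape==(3,3) else R.from_rotvec(r).as_matrix()
def shot(n):
    o=ctrl.get_obs();d=cams.get_image(n);K=np.array(d["camera_matrix"])
    if n=="wrist":
        T=np.eye(4);T[:3,:3]=rot(o["orientation"]);T[:3,3]=o["ee_pos"];T=T@np.array(d["mount"]);C,Rm=T[:3,3],T[:3,:3]
    else: C,Rm=np.array(d["xyz"]),rot(d["rotation"])
    def w(p,z):
        v=Rm@np.linalg.solve(K,[p[0],p[1],1]);return (C+v*(z-C[2])/v[2])[:2]
    return d["image"],w
def seen(n,w,things,zs):
    for t,z in zip(things,zs):
        for b in cams.cut_out(n,t):
            if b["p"]<.3: continue
            m=b["pixels"].astype(np.uint8);c,_=cv2.findContours(m,0,2);c=max(c,key=cv2.contourArea)[:,0].astype(float)
            q=np.array([w(x,z) for x in c]).astype(np.float32);(cx,cy),s,a=cv2.minAreaRect(q)
            print(t,round(b["p"],2),"px",np.round(b["rect"][:2]),"ctr",np.round([cx,cy],1),"size",np.round(s,1),"area-dia",round(2*np.sqrt(cv2.contourArea(q)/np.pi),1))
def tool():
    o=ctrl.get_obs();M=rot(o["orientation"]);print("t",round(o["t"],2),"tcp",np.round(o["ee_pos"],1),"x",np.round(M[:,0],3),"y",np.round(M[:,1],3),"yaw(x)",round(np.degrees(np.arctan2(M[1,0],M[0,0])),1),"w",round(o["width"],1),"q",np.round(o["qpos"],2))
E
python3 - <<'E'
from h import *
tool()
for n in("top","scene"):
    im,w=shot(n);print(n);seen(n,w,["rack","seat_1","die_24"],[14,16,12])
    if n=="top":print("post",w((151.4,232.5),36), "box corners",w((217,139),60),w((281,139),60))
E
```

```text
t 0.7 tcp [ 172.  -600.9  222.7] x [ 0.961  0.275 -0.   ] y [ 0.275 -0.961  0.   ] yaw(x) 16.0 w 87.7 q [-1.31  0.42  1.63  0.    1.09 -0.02]
top
rack 0.63 px [160. 192.] ctr [520.2 230.4] size [ 74.5 273.6] area-dia 154.5
seat_1 0.82 px [166. 155.] ctr [625.9 220.6] size [47.9 50.6] area-dia 49.6
seat_1 0.81 px [160. 199.] ctr [502.9 234.4] size [50.9 51. ] area-dia 50.8
seat_1 0.8 px [157. 216.] ctr [441.3 240. ] size [50.2 54.1] area-dia 52.4
seat_1 0.61 px [163. 177.] ctr [566.5 226.7] size [54.7 50. ] area-dia 51.8
die_24 0.71 px [367. 176.] ctr [ 567.  -378.4] size [41.6 43. ] area-dia 41.3
die_24 0.65 px [251. 175.] ctr [577.5 -38.4] size [45.6 44.5] area-dia 44.5
die_24 0.56 px [304. 224.] ctr [ 433.  -190.9] size [20.4 20.6] area-dia 20.4
post [398.24848679 242.65233095] box corners [667.58709302  62.16642092] [ 669.58679465 -122.89923373]
scene
rack 0.56 px [193. 161.] ctr [518.  220.5] size [ 82.7 272.1] area-dia 161.1
seat_1 0.73 px [188. 154.] ctr [502.7 228.9] size [53.3 53.9] area-dia 54.0
seat_1 0.66 px [170. 164.] ctr [437.1 234.8] size [47.8 45.7] area-dia 46.0
seat_1 0.54 px [227. 143.] ctr [623.6 217.9] size [48.  49.4] area-dia 48.1
seat_1 0.5 px [206. 148.] ctr [561.9 223.5] size [50.8 51.7] area-dia 51.9
die_24 0.78 px [263. 204.] ctr [576.3 -41. ] size [62.4 44.4] area-dia 54.2
die_24 0.68 px [251. 273.] ctr [ 430.9 -194.8] size [32.1 20. ] area-dia 27.1
die_24 0.6 px [322. 272.] ctr [ 560.9 -281.6] size [39.2 28.4] area-dia 33.6
die_24 0.57 px [357. 308.] ctr [ 563.2 -379.5] size [46.5 37.6] area-dia 41.6
```

Call:
move_arm(steps=[[[0,0,0],1,0],[[0,0,0],1,0],[[0,0,0],1,0],[[0,0,0],1,0],[[0,0,0],0.4,0],[[0.98,-0.7,0],0,0],[[0.98,-0.7,0],0,0],[[0.98,-0.7,0],0,0],[[0.98,-0.7,0],0,0],[[0.98,-0.7,0],0,0],[[0.98,-0.7,0],0,0],[[0.98,-0.7,0],0,0],[[0.98,-0.7,0],0,0],[[0.98,-0.7,0],0,0],[[0.98,-0.7,0],0,0],[[0.98,-0.7,0],0,0],[[0.98,-0.7,0],0,0],[[0.98,-0.7,0],0,0],[[0.98,-0.7,0],0,0],[[0.98,-0.7,0],0,0]])

```text
t: 2.77
ee_pos: [566.3, -377.5, 222.7]
orientation: [3.137, -0.165, -0.0]
ft_force: [0.3, -0.4, -0.9]
width: 87.7
grasp_force: 0.0
```

```bash
python3 - <<'E'
from h import *
tool()
im,w=shot("wrist");cv2.imwrite("pics/w1.png",im[...,::-1]);seen("wrist",w,["die_24"],[20])
E
```

```text
t 2.77 tcp [ 566.3 -377.5  222.7] x [ 0.994 -0.105 -0.   ] y [-0.105 -0.994  0.   ] yaw(x) -6.0 w 87.7 q [-0.61  0.5   1.5  -0.    1.14  1.07]
die_24 0.79 px [253. 162.] ctr [ 568.7 -378.2] size [38.5 40.1] area-dia 39.1
die_24 0.71 px [170. 172.] ctr [ 566.9 -282.9] size [30.8 35.3] area-dia 32.8
```

View pics/w1.png

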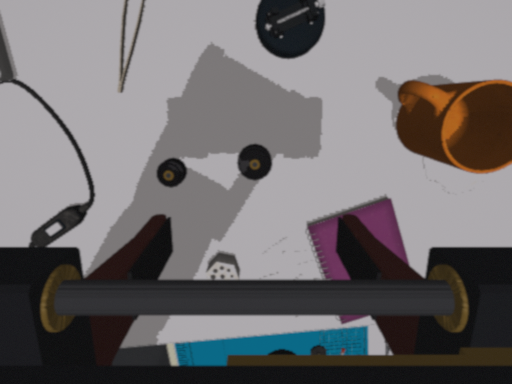

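The wrist view confirms the 40 mm die at (255,162), almost under the gripper, and the 32 mm die at (171,172). Grasping the 40 first.

Call:
move_arm(steps=[[[0.09,0,0.9],0,0],[[0,0,0.9],0,0],[[0,0,0.9],0,0],[[0,0,0.9],0,0],[[0,0,0.9],0,0],[[0,0,0.9],0,0],[[0,0,0.9],0,0],[[0,0,0.9],0,0],[[0,0,0.9],0,0],[[0,0,0.45],0,0],[[0,0,0.2],0,0],[[0,0,0],0,0.3],[[0,0,0],0,1],[[0,0,0],0,1],[[0,0,0],0,1],[[0,0,0],0,1],[[0,0,0],0,1]])

```text
t: 4.28
ee_pos: [567.7, -378.8, 4.8]
orientation: [3.137, -0.165, 0.002]
ft_force: [-0.5, -0.3, -0.6]
width: 51.6
grasp_force: 0.0
```

Call:
move_arm(steps=[[[0,0,0],0,1],[[0,0,0],0,1],[[0,0,0],0,1],[[0,0,0],0,1],[[0,0,-0.5],0,1],[[0,0,-0.9],0,1],[[0,0,-0.9],0,1]])

```text
t: 4.87
ee_pos: [566.5, -378.1, 61.6]
orientation: [-3.136, 0.165, 0.003]
ft_force: [0.6, -0.3, -0.7]
width: 39.3
grasp_force: 30.0
```

Call:
move_arm(steps=[[[-0.14,-1,-0.32],0,1],[[-0.14,-1,-0.32],0,1],[[-0.14,-1,-0.32],0,1],[[-0.14,-1,-0.32],0,1],[[-0.14,-1,-0.32],0,1],[[-0.14,-1,-0.32],0,1],[[-0.14,-1,-0.32],0,1],[[-0.14,-1,-0.32],0,1],[[-0.14,-1,-0.32],0,1],[[-0.14,-1,-0.32],0,1],[[-0.14,-1,-0.32],0,1],[[-0.14,-1,-0.32],0,1],[[-0.14,-1,-0.32],0,1],[[-0.14,-1,-0.32],0,1],[[-0.14,-1,-0.32],0,1],[[-0.14,-1,-0.32],0,1],[[-0.14,-1,-0.32],0,1],[[-0.14,-1,-0.32],0,1],[[-0.14,-1,-0.32],0,1],[[-0.14,-1,-0.32],0,1]])

```text
t: 6.53
ee_pos: [549.8, 127.2, 222.5]
orientation: [-3.137, 0.165, -0.001]
ft_force: [0.5, 0.1, -0.2]
width: 39.1
grasp_force: 30.0
```

Call:
move_arm(steps=[[[-0.14,-1,0],0,1],[[-0.14,-1,0],0,1],[[-0.14,-1,0],0,1],[[-0.14,-0.9,0],0,1],[[0,0,0],0,1]])

```text
t: 6.95
ee_pos: [546.2, 227.8, 222.2]
orientation: [-3.136, 0.161, -0.001]
ft_force: [-0.3, -0.2, -0.2]
width: 39.4
grasp_force: 30.0
```

```bash
python3 - <<'E'
from h import *
tool()
im,w=shot("wrist");cv2.imwrite("pics/w2.png",im[...,::-1]);seen("wrist",w,["rack","seat_1","die_24"],[14,16,20])
E
```

```text
t 6.95 tcp [546.2 227.8 222.2] x [ 0.995 -0.102  0.001] y [-0.102 -0.995 -0.002] yaw(x) -5.9 w 39.4 q [0.37 0.37 1.71 0.   1.06 2.05]
rack 0.77 px [252. 137.] ctr [573.5 226.8] size [ 68.1 167.8] area-dia 116.1
seat_1 0.88 px [252. 190.] ctr [514.4 232.7] size [50.6 32.7] area-dia 39.7
seat_1 0.72 px [252. 145.] ctr [565.8 227.4] size [50.8 49.6] area-dia 50.3
seat_1 0.57 px [254.  88.] ctr [628.1 221.4] size [51.9 51.7] area-dia 52.0
die_24 0.84 px [252. 241.] ctr [453.2 237.9] size [ 96.  102.5] area-dia 101.6
```

View pics/w2.png

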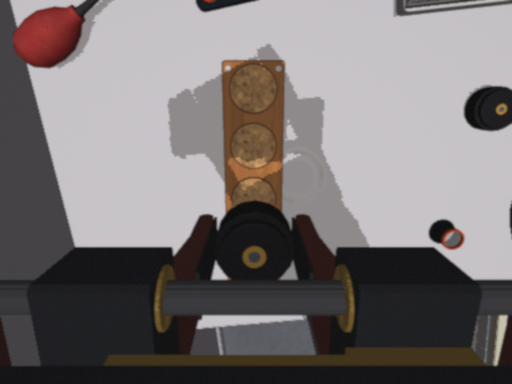

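The wrist view shows seats 4, 3 and 2 at (254,88), (252,145) and (252,190), with the held die hiding the rest. They match the top view within 2 mm. Lowering onto seat 3.

Call:
move_arm(steps=[[[0.4,-0.07,0.4],0,1],[[0.37,0,0.85],0,1],[[0,0,0.85],0,1],[[0,0,0.85],0,1],[[0,0,0.85],0,1],[[0,0,0.85],0,1],[[0,0,0.85],0,1],[[0,0,0.85],0,1],[[0,0,0.8],0,1],[[0,0,0.4],0,1],[[0,0,0.2],0,1],[[0,0,0.1],0,1],[[0,0,0],0,1]])

```text
t: 8.23
ee_pos: [566.2, 223.8, 25.5]
orientation: [-3.137, 0.166, -0.0]
ft_force: [0.1, -0.0, -0.3]
width: 39.2
grasp_force: 30.0
```

Call:
move_arm(steps=[[[0,-0.15,0],0,1],[[0,0,0.1],0,1],[[0,0,0.07],0,1],[[0,0,0],0,1],[[0,0,0],0,1]])

```text
t: 8.65
ee_pos: [566.2, 228.0, 21.1]
orientation: [-3.137, 0.165, -0.0]
ft_force: [-0.1, 0.1, -0.8]
width: 39.1
grasp_force: 30.0
```

Call:
move_arm(steps=[[[0,0,0],0,0.5],[[0,0,0],0,0],[[0,0,0],0,0],[[0,0,0],0,0],[[0,0,-0.5],0,0],[[0,0,-0.9],0,0],[[0,0,-0.9],0,0],[[0,0,-0.9],0,0],[[0.14,0.95,-0.3],0,0],[[0.14,0.95,-0.3],0,0],[[0.14,0.95,-0.3],0,0],[[0.14,0.95,-0.3],0,0],[[0.14,0.95,-0.3],0,0],[[0.14,0.95,-0.3],0,0],[[0.14,0.95,-0.3],0,0],[[0.14,0.95,-0.3],0,0],[[0.14,0.95,-0.3],0,0],[[0.14,0.95,-0.3],0,0],[[0.15,1,-0.3],0,0],[[0,0,0],0,0]])

```text
t: 10.32
ee_pos: [578.3, -40.8, 186.0]
orientation: [3.136, -0.169, 0.006]
ft_force: [0.8, -0.4, 0.5]
width: 87.8
grasp_force: 0.0
```

```bash
python3 - <<'E'
from h import *
tool()
im,w=shot("wrist");tool();cv2.imwrite("pics/w3.png",im[...,::-1]);seen("wrist",w,["die_24"],[20])
im,w=shot("top");seen("top",w,["die_24","seat_1"],[20,16])
E
```

```text
t 10.32 tcp [578.3 -40.8 186. ] x [ 0.994 -0.108  0.004] y [-0.108 -0.994  0.001] yaw(x) -6.2 w 87.8 q [-0.09  0.4   1.76 -0.    0.97  1.59]
t 10.37 tcp [577.8 -39.1 185.1] x [ 0.994 -0.108  0.003] y [-0.108 -0.994  0.   ] yaw(x) -6.2 w 87.9 q [-0.09  0.4   1.76 -0.    0.97  1.59]
die_24 0.92 px [483. 158.] ctr [ 566.7 -274. ] size [45.1 30.8] area-dia 37.0
die_24 0.92 px [252. 166.] ctr [581.3 -39.4] size [48.1 47.5] area-dia 47.8
die_24 0.6 px [ 10. 214.] ctr [560.7 218.7] size [22.8 46.6] area-dia 30.5
die_24 0.44 px [161. 175.] ctr [565.5 230.2] size [42.7 41. ] area-dia 42.0
seat_1 0.73 px [166. 155.] ctr [625.8 222. ] size [46.1 47.8] area-dia 47.1
seat_1 0.71 px [158. 200.] ctr [502.1 235.1] size [50.3 50. ] area-dia 50.5
seat_1 0.62 px [157. 218.] ctr [442.8 240.5] size [50.3 49.5] area-dia 49.5
seat_1 0.5 px [167. 178.] ctr [559.6 213.5] size [21.4 47.8] area-dia 20.3
```

View pics/w3.png

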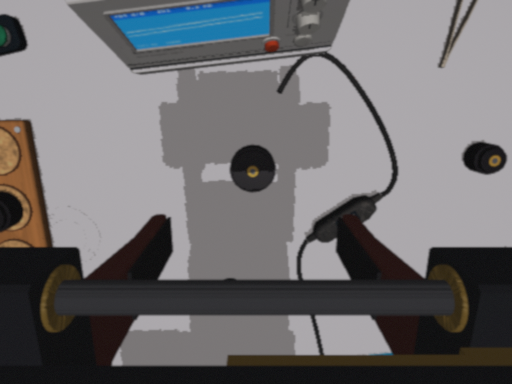

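Die 48 is at (252,166), nearly centred under the gripper. The cable stays clear of the fingers. Grasping.

Call:
move_arm(steps=[[[0.08,0,0.5],0,0],[[0,0,0.9],0,0],[[0,0,0.9],0,0],[[0,0,0.9],0,0],[[0,0,0.9],0,0],[[0,0,0.9],0,0],[[0,0,0.9],0,0],[[0,0,0.8],0,0],[[0,0,0.3],0,0],[[0,0,0.1],0,0],[[0,0,0],0,0],[[0,0,0],0,0.3],[[0,0,0],0,0.6],[[0,0,0],0,1],[[0,0,0],0,1],[[0,0,0],0,1],[[0,0,0],0,1],[[0,0,0],0,1],[[0,0,0],0,1]])

```text
t: 12.15
ee_pos: [579.4, -37.6, 6.3]
orientation: [3.137, -0.165, 0.001]
ft_force: [-1.3, -0.1, 4.6]
width: 47.3
grasp_force: 30.0
```

Call:
move_arm(steps=[[[0,0,-0.5],0,1],[[0,0,-0.9],0,1],[[0,0,-0.9],0,1],[[0,0,-0.7],0,1],[[0,-0.95,0],0,1],[[0,-0.95,0],0,1],[[0,-0.95,0],0,1],[[0,-0.95,0],0,1],[[0,-0.95,0],0,1],[[0,-0.95,0],0,1],[[0.1,-0.95,0],0,1],[[0.1,-0.95,0],0,1],[[0.1,-0.95,0],0,1],[[0.2,-0.95,0],0,1],[[0.2,-0.7,0],0,1],[[0.12,-0.3,0],0,1],[[0,0,0],0,1],[[0,0,0],0,1]])

```text
t: 13.65
ee_pos: [626.7, 221.1, 81.0]
orientation: [3.137, -0.164, -0.001]
ft_force: [0.9, -1.0, -1.0]
width: 47.3
grasp_force: 30.0
```

Call:
move_arm(steps=[[[0.02,0,0.5],0,1],[[0,0,0.8],0,1],[[0,0,0.6],0,1],[[0,0,0.3],0,1],[[0,0,0.12],0,1],[[0,0,0],0,1],[[0,0,0],0,1]])

```text
t: 14.23
ee_pos: [627.4, 220.8, 22.5]
orientation: [3.137, -0.166, -0.001]
ft_force: [-0.0, 0.8, -0.6]
width: 47.5
grasp_force: 30.0
```

Call:
move_arm(steps=[[[0,0,0],0,0.5],[[0,0,0],0,0],[[0,0,0],0,0],[[0,0,0],0,0],[[0,0,-0.5],0,0],[[0,0,-0.9],0,0],[[0,0,-0.9],0,0],[[-0.34,0,-0.9],0,0],[[0,1,-0.2],0,0],[[0,1,-0.2],0,0],[[0,1,-0.2],0,0],[[0,1,-0.2],0,0],[[0,1,-0.2],0,0],[[0,1,-0.2],0,0],[[0,1,-0.2],0,0],[[0,1,-0.2],0,0],[[0,1,-0.2],0,0],[[0,1,-0.2],0,0],[[0,1,-0.2],0,0],[[0,1,-0.2],0,0]])

```text
t: 15.9
ee_pos: [587.6, -77.3, 164.3]
orientation: [3.137, -0.165, 0.002]
ft_force: [0.9, 0.9, 0.0]
width: 87.8
grasp_force: 0.0
```

Call:
move_arm(steps=[[[0,1,0],0,0],[[0,1,0],0,0],[[0,1,0],0,0],[[0,1,0],0,0],[[0,1,0],0,0],[[0,1,0],0,0],[[0,1,0],0,0],[[0,0.8,0],0,0],[[0,0.4,0],0,0],[[0,0.1,0],0,0],[[0,0,0],0,0],[[0,0,0],0,0]])

```text
t: 16.9
ee_pos: [565.9, -281.5, 163.1]
orientation: [-3.137, 0.165, 0.0]
ft_force: [-0.1, 0.8, 0.5]
width: 87.8
grasp_force: 0.0
```

```bash
python3 - <<'E'
from h import *
im,w=shot("wrist");tool();seen("wrist",w,["die_24"],[20])
im,w=shot("top");seen("top",w,["die_24"],[20])
E
```

```text
t 16.95 tcp [ 565.9 -281.3  163.1] x [ 0.995 -0.104 -0.   ] y [-0.104 -0.995 -0.   ] yaw(x) -6.0 w 87.9 q [-0.48  0.5   1.66  0.    0.98  1.19]
die_24 0.56 px [253. 175.] ctr [ 566.5 -281. ] size [30.7 33.3] area-dia 32.4
die_24 0.74 px [163. 156.] ctr [629.4 221.5] size [52.4 46. ] area-dia 48.6
die_24 0.57 px [160. 175.] ctr [567.  230.1] size [33.1 35.6] area-dia 33.7
die_24 0.41 px [158. 217.] ctr [440.8 239.1] size [50.1 50. ] area-dia 49.9
```

Call:
move_arm(steps=[[[0.02,0,0.5],0,0],[[0,0,0.9],0,0],[[0,0,0.9],0,0],[[0,0,0.9],0,0],[[0,0,0.9],0,0],[[0,0,0.9],0,0],[[0,0,0.8],0,0],[[0,0,0.4],0,0],[[0,0,0.1],0,0],[[0,0,0],0,0.3],[[0,0,0],0,0.6],[[0,0,0],0,1],[[0,0,0],0,1],[[0,0,0],0,1],[[0,0,0],0,1],[[0,0,0],0,1],[[0,0,0],0,1],[[0,0,0],0,1],[[0,0,0],0,1],[[0,0,0],0,1]])

```text
t: 18.77
ee_pos: [566.4, -282.5, 5.5]
orientation: [-3.137, 0.165, -0.0]
ft_force: [-0.4, 0.3, 2.3]
width: 31.5
grasp_force: 30.0
```

Call:
move_arm(steps=[[[0,0,-0.5],0,1],[[0,0,-0.9],0,1],[[0,0,-0.9],0,1],[[0,0,-0.7],0,1],[[-0.25,-1,-0.1],0,1],[[-0.25,-1,-0.1],0,1],[[-0.25,-1,-0.1],0,1],[[-0.25,-1,-0.1],0,1],[[-0.25,-1,-0.1],0,1],[[-0.25,-1,0],0,1],[[-0.25,-1,0],0,1],[[-0.25,-1,0],0,1],[[-0.25,-1,0],0,1],[[-0.25,-1,0],0,1],[[-0.25,-1,0],0,1],[[-0.25,-1,0],0,1],[[-0.25,-1,0],0,1],[[-0.25,-1,0],0,1],[[-0.25,-1,0],0,1],[[-0.25,-1,0],0,1]])

```text
t: 20.43
ee_pos: [508.8, 127.1, 93.7]
orientation: [-3.137, 0.165, -0.001]
ft_force: [0.2, 0.4, -0.8]
width: 31.3
grasp_force: 30.0
```

Call:
move_arm(steps=[[[-0.25,-1,0],0,1],[[-0.25,-1,0],0,1],[[-0.15,-1,0],0,1],[[0,-0.8,0],0,1],[[0,-0.4,0],0,1],[[0,-0.1,0],0,1],[[0,0,0],0,1],[[0,0,0],0,1]])

```text
t: 21.1
ee_pos: [503.9, 233.6, 93.0]
orientation: [3.137, -0.166, -0.001]
ft_force: [-0.5, 0.0, 0.1]
width: 31.1
grasp_force: 30.0
```

Call:
move_arm(steps=[[[0,-0.03,0.5],0,1],[[0,0,0.8],0,1],[[0,0,0.8],0,1],[[0,0,0.4],0,1],[[0,0,0.25],0,1],[[0,0,0.08],0,1],[[0,0,0],0,1],[[0,0,0],0,1]])

```text
t: 21.77
ee_pos: [504.5, 235.0, 22.4]
orientation: [-3.137, 0.166, -0.001]
ft_force: [-0.2, 0.5, -0.9]
width: 31.5
grasp_force: 30.0
```

Call:
move_arm(steps=[[[0,0,0.02],0,1],[[0,0,0],0,0.7],[[0,0,0],0,0.3],[[0,0,0],0,0],[[0,0,0],0,0],[[0,0,0],0,0],[[0,0,-0.5],0,0],[[0,0,-0.9],0,0],[[0,0,-0.9],0,0],[[0,0,-0.9],0,0],[[-0.1,1,-0.2],0,0],[[-0.1,1,-0.2],0,0],[[-0.1,1,-0.2],0,0],[[-0.1,1,-0.2],0,0],[[-0.1,1,-0.2],0,0],[[-0.1,1,-0.2],0,0],[[-0.1,1,-0.2],0,0],[[-0.1,1,-0.2],0,0],[[-0.1,1,-0.2],0,0],[[-0.1,1,-0.2],0,0]])

```text
t: 23.43
ee_pos: [452.7, -11.9, 152.8]
orientation: [-3.137, 0.165, -0.001]
ft_force: [0.0, -0.3, 0.7]
width: 87.6
grasp_force: 0.0
```

Call:
move_arm(steps=[[[-0.08,1,0],0,0],[[0,1,0],0,0],[[0,1,0],0,0],[[0,1,0],0,0],[[0,1,0],0,0],[[0,1,0],0,0],[[0,0.8,0],0,0],[[0,0.4,0],0,0],[[0,0.1,0],0,0],[[0,0,0],0,0],[[0,0,0],0,0]])

```text
t: 24.35
ee_pos: [431.8, -191.4, 151.9]
orientation: [-3.137, 0.165, 0.0]
ft_force: [-0.0, -0.8, 0.7]
width: 87.7
grasp_force: 0.0
```

```bash
python3 - <<'E'
from h import *
im,w=shot("wrist");tool();seen("wrist",w,["die_24"],[20]);cv2.imwrite("pics/w4.png",im[...,::-1])
im,w=shot("top");seen("top",w,["die_24"],[20])
E
```

```text
t 24.4 tcp [ 431.8 -191.2  151.8] x [ 0.995 -0.104 -0.   ] y [-0.104 -0.995 -0.   ] yaw(x) -6.0 w 88.4 q [-0.44  0.31  2.01  0.    0.82  1.23]
die_24 0.77 px [254. 173.] ctr [ 436.3 -192.3] size [22.  25.4] area-dia 23.4
die_24 0.65 px [158. 200.] ctr [502.9 235.8] size [30. 29.] area-dia 29.6
die_24 0.59 px [164. 156.] ctr [630.  223.8] size [47.7 48.3] area-dia 47.7
die_24 0.51 px [161. 175.] ctr [566.7 230.8] size [40.8 36.3] area-dia 38.6
```

View pics/w4.png

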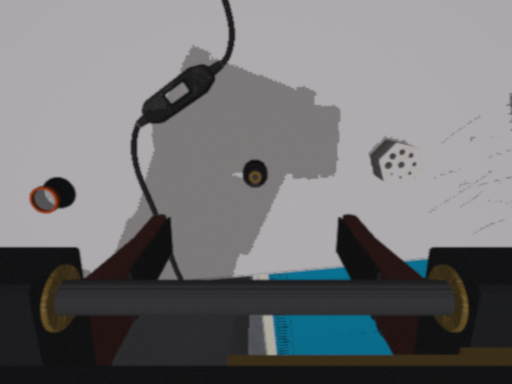

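The wrist view shows the 24 mm die at (254,173), with the cable about 100 mm to its left. Grasping.

Call:
move_arm(steps=[[[0.13,0,0.5],0,0],[[0,0,0.9],0,0],[[0,0,0.9],0,0],[[0,0,0.9],0,0],[[0,0,0.9],0,0],[[0,0,0.9],0,0],[[0,0,0.5],0,0],[[0,0,0.26],0,0],[[0,0,0.1],0,0.3],[[0,0,0],0,0.6],[[0,0,0],0,1],[[0,0,0],0,1],[[0,0,0],0,1],[[0,0,0],0,1],[[0,0,0],0,1],[[0,0,0],0,1],[[0,0,0],0,1],[[0,0,0],0,1],[[0,0,0],0,1],[[0,0,0],0,1]])

```text
t: 26.22
ee_pos: [435.1, -192.5, 5.2]
orientation: [3.137, -0.165, -0.0]
ft_force: [-0.4, -0.4, 0.5]
width: 23.4
grasp_force: 30.0
```

Call:
move_arm(steps=[[[0,0,-0.5],0,1],[[0,0,-0.9],0,1],[[0,0,-0.9],0,1],[[0,0,-0.7],0,1],[[-0.1,-1,-0.1],0,1],[[-0.1,-1,-0.1],0,1],[[-0.1,-1,-0.1],0,1],[[-0.1,-1,-0.1],0,1],[[-0.1,-1,-0.1],0,1],[[-0.1,-1,0],0,1],[[-0.1,-1,0],0,1],[[-0.1,-1,0],0,1],[[-0.1,-1,0],0,1],[[-0.1,-1,0],0,1],[[-0.1,-1,0],0,1],[[-0.1,-1,0],0,1],[[-0.1,-1,0],0,1],[[-0.1,-1,0],0,1],[[-0.1,-1,0],0,1],[[0,-1,0],0,1]])

```text
t: 27.88
ee_pos: [439.0, 210.4, 92.5]
orientation: [3.137, -0.165, -0.001]
ft_force: [-0.4, -0.4, 0.6]
width: 23.3
grasp_force: 30.0
```

Call:
move_arm(steps=[[[0,-0.8,0],0,1],[[0,-0.4,0],0,1],[[0,-0.05,0],0,1],[[0,0,0],0,1],[[0,0,0],0,1]])

```text
t: 28.3
ee_pos: [442.5, 239.3, 92.4]
orientation: [3.137, -0.166, -0.002]
ft_force: [0.0, -1.0, -0.6]
width: 23.2
grasp_force: 30.0
```

Lower 71 mm.

Call:
move_arm(steps=[[[0,-0.03,0.5],0,1],[[0,0,0.8],0,1],[[0,0,0.8],0,1],[[0,0,0.4],0,1],[[0,0,0.24],0,1],[[0,0,0.08],0,1],[[0,0,0],0,1],[[0,0,0],0,1]])

```text
t: 28.97
ee_pos: [443.6, 241.1, 22.8]
orientation: [-3.137, 0.166, -0.001]
ft_force: [-0.7, -0.3, -0.0]
width: 23.2
grasp_force: 30.0
```

Lower 1 mm, release, rise and move aside for a check.

Call:
move_arm(steps=[[[0,0,0.04],0,1],[[0,0,0],0,1],[[0,0,0],0,0.7],[[0,0,0],0,0.4],[[0,0,0],0,0],[[0,0,0],0,0],[[0,0,0],0,0],[[0,0,-0.5],0,0],[[0,0,-0.9],0,0],[[0,0,-0.9],0,0],[[0,0,-0.9],0,0],[[0,0,-0.9],0,0],[[0,0,-0.9],0,0],[[0,0,-0.9],0,0],[[0,0,-0.9],0,0],[[0,0,0],0,0],[[0,0,0],0,0]])

```text
t: 30.38
ee_pos: [443.7, 241.4, 192.1]
orientation: [-3.136, 0.165, -0.004]
ft_force: [-0.6, 1.0, -0.8]
width: 88.0
grasp_force: 0.0
```

```bash
python3 - <<'E'
from h import *
im,w=shot("wrist");tool();seen("wrist",w,["die_24","seat_1"],[36,16]);cv2.imwrite("pics/w5.png",im[...,::-1])
im,w=shot("scene");seen("scene",w,["die_24"],[28]);cv2.imwrite("pics/s5.png",cv2.resize(im[110:200,120:270,::-1],None,fx=4,fy=4))
E
```

```text
t 30.43 tcp [442.9 241.  190.9] x [ 0.994 -0.105  0.   ] y [-0.105 -0.994 -0.   ] yaw(x) -6.0 w 87.5 q [ 0.47  0.29  1.92 -0.    0.93  2.15]
die_24 0.82 px [253.  42.] ctr [564.7 228.4] size [38.5 38.6] area-dia 38.6
die_24 0.81 px [253. 113.] ctr [502.2 236. ] size [28.6 30.5] area-dia 30.0
die_24 0.64 px [254. 171.] ctr [444.8 241.1] size [21.8 24.3] area-dia 23.4
seat_1 0.88 px [257. 172.] ctr [442.6 239.8] size [51.2 51.2] area-dia 51.4
seat_1 0.88 px [256.  41.] ctr [565.7 226.7] size [51.7 52.1] area-dia 51.7
seat_1 0.63 px [254. 110.] ctr [504.8 233.2] size [51.9 53.3] area-dia 52.2
seat_1 0.37 px [253.   3.] ctr [602.1 224. ] size [15.8  1.7] area-dia 5.1
die_24 0.67 px [226. 141.] ctr [624.1 217.7] size [77.4 48.8] area-dia 63.2
die_24 0.59 px [206. 146.] ctr [564.7 229.9] size [75.  36.1] area-dia 51.9
die_24 0.51 px [167. 158.] ctr [441.2 238.5] size [44.9 22.6] area-dia 31.3
die_24 0.41 px [188. 152.] ctr [498.5 231.3] size [54.7 29.2] area-dia 39.4
```

View pics/w5.png

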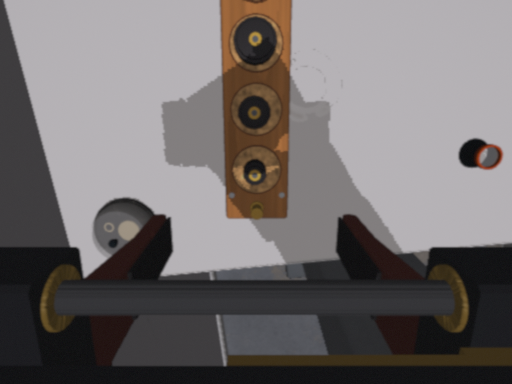

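View pics/s5.png

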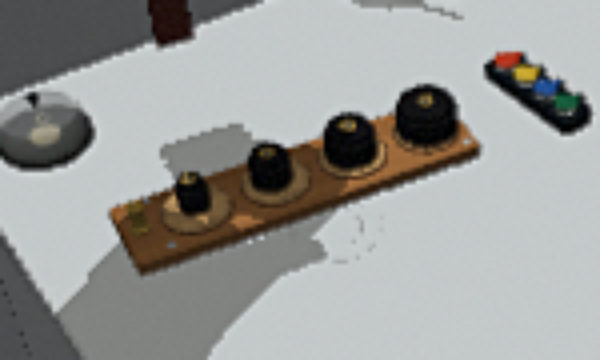

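Both views show the dies upright and centred within about 3 mm, ordered 24, 32, 40, 48 from the post (wrist px (254,171), (253,113), (253,42); the 48 shows only in the scene view). Handing in.

```bash
python3 -c "
from workcell import ctrl
print(ctrl.close_job())"
```

```text
the job is handed in; nothing more can be done
None
```

I put all four dies upright on their seats, 24, 32, 40 and 48 mm from the brass post outward, each measured about 3 mm or less from its seat centre, and handed the job in at about 30 s (no verdict was returned).

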